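# Push two plates up to the scribed lines on their marking-out boards

## Task

Set both aluminium plates up for marking: push each one along its plywood board, flat on the board and without lifting it, until its leading edge lies square on the scribed line, and stop it there. The sanding block lies in the way on one board: lift it off and lay it flat on the open bench, the same way up. Leave the pencil, the bottle, the tin, the jar and the tape roll where they are.

Things in the scene. Friction and masses are not known exactly. Their poses are not given: they have to be found in the camera images.
- board_a: Plain plywood marking-out board, 290 x 125 x 12 mm, fixed, slightly turned. A dark line 2.4 mm wide is scribed right across its top, 55 mm from the far end. Origin: centre of the underside; x points to the far end (direction of pushing), y left, z up. One board stands mid-bench (y about 0.05), its twin at the left (0.335); which is which varies. Carries the long plate and, past its line, a pencil.
- board_b: Plain plywood marking-out board, 290 x 125 x 12 mm, fixed, slightly turned. A dark line 2.4 mm wide is scribed right across its top, 55 mm from the far end. Origin: centre of the underside; x points to the far end (direction of pushing), y left, z up. One board stands mid-bench (y about 0.05), its twin at the left (0.335); which is which varies. Carries the short plate and the sanding block.
- board_a_line (a point): The middle of the scribed line, on the board's top; 90 mm ahead of the board's origin. Axes as the board's: x is the direction of pushing, y runs along the line.
- board_b_line (a point): The middle of the scribed line, on the board's top; 90 mm ahead of the board's origin. Axes as the board's: x is the direction of pushing, y runs along the line.
- long_plate: Flat aluminium plate, 120 (x) by 95 (y) by 18 mm thick, 0.25 to 0.5 kg, four 9 mm holes. Origin: centre of underside; x points roughly to the line. Starts loose on board_a, askew up to 0.2 rad, well short of the line; leading edge at x = +60 mm. Ordinary friction: pushed by two fingertips behind its rear edge it turns square to them and stops when they stop.
- short_plate: Flat aluminium plate, 95 (x) by 95 (y) by 18 mm thick, 0.25 to 0.5 kg, four 9 mm holes. Origin: centre of underside; x points roughly to the line. Starts loose on board_b, askew up to 0.2 rad, well short of the line; leading edge at x = +47.5 mm. Ordinary friction: pushed by two fingertips behind its rear edge it turns square to them and stops when they stop.
- long_plate_front_left (a point): Lower left corner of the leading edge, at x = +60, y = +47.5, z = 0 mm in the plate's frame.
- long_plate_front_right (a point): Lower right corner of the leading edge, at x = +60, y = -47.5, z = 0 mm in the plate's frame.
- short_plate_front_left (a point): Lower left corner of the leading edge, at x = +47.5, y = +47.5, z = 0 mm in the plate's frame.
- short_plate_front_right (a point): Lower right corner of the leading edge, at x = +47.5, y = -47.5, z = 0 mm in the plate's frame.
- sanding_block: Brown cork sanding block, 62 mm (x) by 100 mm (y) by 31 mm high, 0.07 kg, loose. Origin: centre of its underside; grip it across its 62 mm. Starts on board_b, its long side about across the board, over or near the scribed line and in the short plate's way.
- pencil: Green pencil, 7 mm thick and 112 mm long (along its y), lying on board_a along and about 38 mm beyond the line. Origin at its underside centre. A bystander: leave it.
- glue_bottle: White glue bottle, 46 mm across, 143 mm high, standing loose on the bench between the boards, in front of the press. Origin: centre of its foot. Bystander: leave it.
- button_tin: Round tin with a flat lid, 61 mm across, 30 mm high, loose, on the bench to the right of the middle board. Origin: centre of its underside. Bystander: leave it.
- bead_jar: Screw-lid jar, 48 mm across, 56 mm high, loose, on the bench to the left of the left board. Origin: centre of its foot. Bystander: leave it.
- masking_tape: Roll of masking tape lying flat, 104 mm across, 25 mm high, loose, on the bench at the right. Origin: centre of its underside. Bystander: leave it.
- lever_press: Green lever press, fixed, between the far halves of the boards: foot x 0.53 to 0.69, y 0.13 to 0.25; column 0.22 high. Its lever slopes up towards the robot at y 0.18 to 0.22 to a red 50 mm ball at x 0.455, y 0.215, z 0.305; in front of x = 0.53 all below z = 0.2 is free. Origin: on the bench at its foot.
- display_stand: Low dark wooden stand, fixed, near the left board: foot x 0.19 to 0.35, y 0.27 to 0.49, 12 mm high, with two thin posts 0.19 high at (0.27, 0.29) and (0.32, 0.455). Origin: centre of its foot. The bench between the boards at about (0.37, 0.195), in front of the bottle, is open.
- bench_vice: Blue bench vice, fixed, to the left of the left board: x 0.45 to 0.63, y 0.42 to 0.55, 0.09 high. Origin: on the bench at its foot.
- leaf_lamp_a: Desk lamp, fixed: thin pole at x 0.51, y -0.07 up to 0.27 high; leaf-shaped shade about 0.3 high, from the pole to the right (y < -0.05). Its round foot of 120 mm is flat on the bench. Origin far below the bench: ignore it.

How it is judged:
On the way, in this order (a step that is already met when the one before it is completed fails the run):
1. the sanding block is lifted clear, 40 mm or more above the board (height (world z) of sanding_block above 0.052 m), for 0.1 s.
2. the sanding block lies flat on the bench, off the board (height (world z) of sanding_block between -0.01 and 0.006 m and angle between sanding_block's own z axis and vertical below 0.1 rad and linear speed of sanding_block below 0.02 m/s), for 0.2 s.
At the end, for the whole second after the job is handed in: Both plates lie flat on their boards, at rest, with both corners of the leading edge within 3 mm of the scribed line on either side and the plate hanging no more than about 15 mm over the board's side; the sanding block lies flat on the bench itself (not on a board), the same way up, at rest (all of step 2 and x of long_plate_front_left in the frame of board_a_line between -0.003 and 0.003 m and y of long_plate_front_left in the frame of board_a_line between -0.08 and 0.08 m and x of long_plate_front_right in the frame of board_a_line between -0.003 and 0.003 m and y of long_plate_front_right in the frame of board_a_line between -0.08 and 0.08 m and height (world z) of long_plate between 0.008 and 0.017 m and angle between each of long_plate, short_plate's own z axis and vertical below 0.06 rad and linear speed of each of long_plate, short_plate below 0.01 m/s and x of short_plate_front_left in the frame of board_b_line between -0.003 and 0.003 m and y of short_plate_front_left in the frame of board_b_line between -0.08 and 0.08 m and x of short_plate_front_right in the frame of board_b_line between -0.003 and 0.003 m and y of short_plate_front_right in the frame of board_b_line between -0.08 and 0.08 m and height (world z) of short_plate between 0.008 and 0.017 m); the robot touches nothing.
It fails at once if a plate is lifted 20 mm off its board (height (world z) of any of long_plate, short_plate above 0.032 m).
It fails at once if a bystander (pencil, bottle, tin, jar, tape roll) is moved more than 25 mm or tipped over (distance of any of glue_bottle, button_tin, bead_jar, pencil, masking_tape from where it was at the start of the episode above 0.025 m or angle between any of glue_bottle, button_tin, bead_jar, masking_tape's own z axis and vertical above 0.5 rad).
It also fails if it takes over 67 s, if anything falls off the work surface, if the arm or the gripper's body presses on something with over 40 N, if the wrist force passes 120 N, or if a joint passes its speed limit or range.

## Robot

A 6-joint arm with a two-finger parallel gripper is mounted at the origin on the work surface; the furniture and walls round the work are solid. World frame = base frame: x ahead of the robot, y to its left, z up, the work surface at z = 0. Lengths are in m, angles in rad, forces in N, time in s.
With the tool pointing down it reaches from about 0.3 to 0.95 m from the base axis. Payload 3.1 kg.
Tool frame: the origin (TCP) lies between the finger pads; the fingertips stand 19 mm ahead of it and the grasp point (between the pads) is the TCP (bot.tcp_to_tips is the distance from the TCP to the fingertips, in m); z points along the fingers, y is the line along which they close (so a half turn about z gives the same grasp; the last joint's range is limited). The gripper opens to 85 mm and grips with 20 to 120 N. Pads are 22 mm wide; open, the fingers measure 114 mm over their backs; the gripper's body (76 mm by 85 mm) begins 54 mm behind the grasp point. The pads swing forward as they close: fully open they stand 13 mm farther back than shut.
Start: joints at [1.046, 0.308, 1.634, -0, 1.2, -0.07], TCP at [0.275, 0.561, 0.25] pointing down, gripper open.
Joint ranges: [-3.06, 3.06], [-0.79, 1.96], [0.05, 2.63], [-1.19, 4.34], [0.05, 2.64], [-2.94, 2.94]. Speed limits (rad/s): [2.79, 2.79, 3.14, 3.14, 3.14, 3.14].

## Interface

Orientations are given as [roll, pitch, yaw] about the fixed x, y, z axes, in that order (R = Rz(yaw) Ry(pitch) Rx(roll)).
In Python, from cell import bot gives the robot as it stands.
- The arm moves only by the tool carry_out, never from a script. Its argument "increments" is text: rows parted by semicolons, each of 6 numbers parted by spaces: the shift along the tool's x, y, z in cm, then the turn, a rotation vector about the tool's x, y, z in rad. A call has 1 to 8 rows; each row is the pose to reach, as a shift and turn from the pose commanded when the call began, along the tool's axes at that moment; what a row does not reach only later rows make up. A row lasts 1/8 s, in which the tool goes at most 62.5 mm and 10.7 degrees, less where a joint would pass 70% of its speed; a pose out of reach is approached as far as the arm can. A call with a gripper value outside its range is refused whole. "gripper" is the finger opening in cm, from 0 to 8.54, set as the call begins (left out, the last holds). The fingers move at their own pace and stop on an object; "newtons" is the grip in N (left out, the last holds). Time passes only in rows, so rows that repeat a pose let the fingers close. It gives the time, the measured TCP pose, the force, the opening and the grip force at its end, in the units of the state.
- bot.read_state(): the state, without advancing time (a new reading comes with each control period).
- bot.grab_frame(name): name is "side" or "top"; returns (picture, depth): 420x560x3 uint8, red, green, blue; 420x560 float32, m along the optical axis (not along the pixel's ray), 0 where there is no reading.
- bot.calibration(name): a dict with "intrinsics" (3x3 intrinsics, pixels), "dist" ([k1, k2, p1, p2, k3] as OpenCV has them; the pictures are not rectified), "world_to_cam" (4x4, takes a point from world to camera coordinates). Camera axes: x right, y down, z forward; pixel columns grow to the right and rows downward; lengths in m; the calibration is good to about 2 mm. A picture is of the moment at which its call begins. calibration takes no time and is no camera call.
- bot.finish_job(): hands the job in; it is judged then, once.
The state is a dict: "time": time; "joint_pos": joint angles; "qvel": joint speeds; "effort": joint torques, N m; "eef_pos": TCP position; "orientation": TCP orientation; "contact_force": force on the tool from outside, world axes, zero at the start; "wrist_torque": the same for the moment, N m; "width": opening from 0.0 (shut) to 1.0 (fully open); "grasp_force": force on a finger pad.
Only numpy, scipy, OpenCV 4.12 (cv2) and the standard library are available. Lean on these libraries where they do the work, as an engineer would, in place of code of your own. Each camera call takes 0.05 s, during which the arm holds its last target. There are 200 camera calls.

## Working session

There is one attempt and no reset: what is moved stays moved. The work goes in short steps, Python scripts to look and compute and a tool call to move; the robot and the scene stay as the last step left them, time stands still between calls to the robot, and variables do not carry over. Pictures are saved under pics/ and viewed, at most 11 in all, crops included, and the job is handed in when it is done.

Besides the shell and the picture viewer there is one more tool, called after "Call:" as a command line: name --argument value ..., lists and objects as JSON in quotes. carry_out: Moves the arm, as the interface text tells. Its arguments: {"type":"object","properties":{"increments":{"type":"string"},"gripper":{"type":"number"},"newtons":{"type":"number"}},"required":["increments"]}

```bash
mkdir -p pics; cat > h.py <<'E'
import numpy as np, cv2
from cell import bot
from scipy.spatial.transform import Rotation as R
def grab(n,f):
    p,d=bot.grab_frame(n); cv2.imwrite('pics/'+f+'.png',p[:,:,::-1]); np.savez('pics/'+f+'.npz',p=p,d=d); return p,d
def onplane(n,uv,z):
    c=bot.calibration(n);K=np.array(c['intrinsics'],float);T=np.array(c['world_to_cam'])
    q=cv2.undistortPoints(np.array(uv,float).reshape(-1,1,2),K,np.array(c['dist'],float)).reshape(-1,2)
    d=np.c_[q,np.ones(len(q))]@T[:3,:3]; o=-T[:3,:3].T@T[:3,3]
    return o+d*((z-o[2])/d[:,2])[:,None]
def proj(n,P):
    c=bot.calibration(n);T=np.array(c['world_to_cam'])
    return cv2.projectPoints(np.array(P,float),cv2.Rodrigues(T[:3,:3])[0],T[:3,3],np.array(c['intrinsics'],float),np.array(c['dist'],float))[0].reshape(-1,2)
def rel(pos,yaw):  # down-pointing target with tool y axis at world yaw; prints shift/turn in tool axes
    s=bot.read_state(); Rc=R.from_euler('xyz',s['orientation'])
    x=np.array([np.sin(yaw),-np.cos(yaw),0]);
    best=None
    for sg in (1,-1):
        y=sg*np.array([np.cos(yaw),np.sin(yaw),0]); z=np.array([0,0,-1.]); x=np.cross(y,z)
        rv=(Rc.inv()*R.from_matrix(np.c_[x,y,z])).as_rotvec()
        if best is None or np.linalg.norm(rv)<np.linalg.norm(best): best=rv
    print('shift cm',np.round(Rc.inv().apply(np.array(pos)-s['eef_pos'])*100,2),'turn',np.round(best,3))
E
python3 - <<'E'
from h import *
for n in('top','side'):
    p,d=grab(n,n+'0'); c=bot.calibration(n); print(n,np.round(c['world_to_cam'],3).tolist(),np.round(c['intrinsics'],1).tolist())
s=bot.read_state(); print(s)
E
```

```text
top [[-0.022, -1.0, -0.003, 0.134], [-0.994, 0.023, -0.109, 0.457], [0.109, 0.001, -0.994, 1.179], [0.0, 0.0, 0.0, 1.0]] [[537.9, 0.0, 279.7], [0.0, 537.9, 211.3], [0.0, 0.0, 1.0]]
side [[-0.993, -0.116, 0.016, 0.495], [-0.056, 0.346, -0.937, -0.098], [0.103, -0.931, -0.35, 1.233], [0.0, 0.0, 0.0, 1.0]] [[454.3, 0.0, 282.3], [0.0, 454.3, 213.1], [0.0, 0.0, 1.0]]
{'time': 0.1, 'joint_pos': array([ 1.04630454e+00,  3.08912671e-01,  1.63507686e+00, -1.34042482e-05,
        1.19971525e+00, -6.96984256e-02]), 'qvel': array([-1.68746917e-04,  7.49585273e-04, -3.39030571e-03,  5.92059109e-05,
       -7.09159513e-04, -5.38733016e-04]), 'effort': array([-9.84007056e-04, -4.16409159e+01, -2.77643520e+01, -4.76890557e-05,
        4.03489408e-03, -2.96251514e-06]), 'eef_pos': array([0.2742141 , 0.560833  , 0.24915677]), 'orientation': array([-3.13948478e+00, -1.34641547e-04,  2.68680402e+00]), 'contact_force': array([-0.21466246,  0.12449291, -0.20684303]), 'wrist_torque': array([-0.01099951, -0.00640218, -0.03009519]), 'grasp_force': 0.0, 'width': 0.9984292029336103}
```

View pics/top0.png

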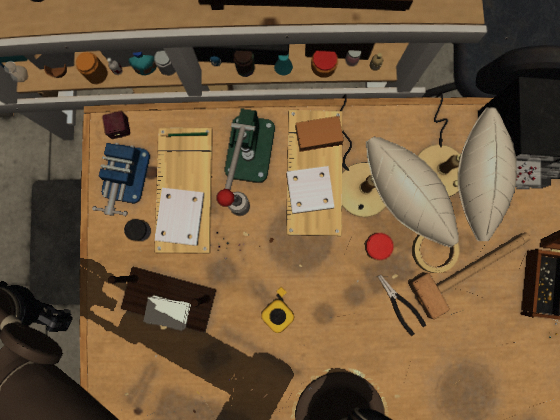

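View pics/side0.png

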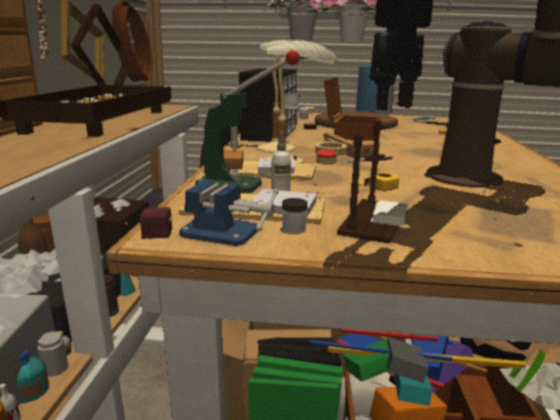

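The top view shows the left board (about 183,190) with the long plate and the pencil, so it is board_a. The middle board (315,172) is board_b, with the short plate and the cork block at (320,133). I'll enlarge that area.

```bash
python3 - <<'E'
import cv2
p=cv2.imread('pics/top0.png')[102:258,148:352]
p=cv2.resize(p,None,fx=3.8,fy=3.8,interpolation=cv2.INTER_CUBIC)
for i in range(0,204,20):
    cv2.putText(p,str(148+i),(int(i*3.8),8),0,.3,(0,0,255)); cv2.line(p,(int((i+.5)*3.8),10),(int((i+.5)*3.8),16),(0,0,255))
for i in range(8,156,20):
    cv2.putText(p,str(102+i),(235,int(i*3.8)+6),0,.3,(0,0,255)); cv2.line(p,(225,int((i+.5)*3.8)),(233,int((i+.5)*3.8)),(0,0,255))
cv2.imwrite('pics/c1.png',p);print(p.shape)
E
```

```text
(593, 775, 3)
```

View pics/c1.png

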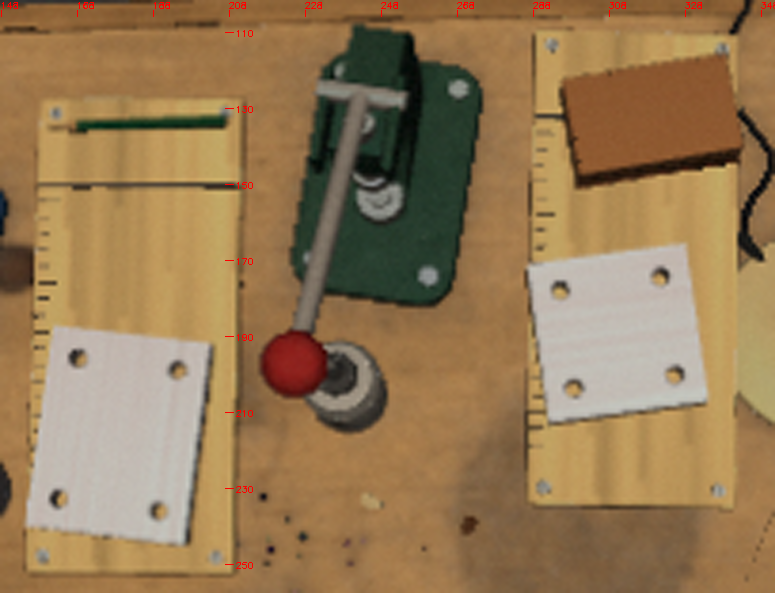

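The crop shows both lines, with the left line running from (37,185) to (241,187) in crop pixels. All plate and block corners are readable too. Next I fit the known rectangle sizes to them.

```bash
cat > fit.py <<'E'
from h import *
def fit(P,lx,ly):
    # P order FL,FR,RR,RL
    M=np.array([[lx/2,ly/2],[lx/2,-ly/2],[-lx/2,-ly/2],[-lx/2,ly/2]]);c=P[:,:2].mean(0);q=P[:,:2]-c
    th=np.arctan2((M[:,0]*q[:,1]-M[:,1]*q[:,0]).sum(),(M*q).sum())
    Rm=np.array([[np.cos(th),-np.sin(th)],[np.sin(th),np.cos(th)]])
    return c,th,np.abs(q-M@Rm.T).max()
def cr(uv,s=3.8,o=(148,102)): return (np.array(uv)+.5)/s-.5+np.array(o)
E
python3 - <<'E'
from fit import *
S={'A':([(41,99),(243,100),(233,574),(26,573)],.012,.29,.125),'B':([(533,32),(739,37),(733,507),(528,505)],.012,.29,.125),
'long':([(53,326),(212,345),(186,544),(27,527)],.03,.12,.095),'short':([(527,266),(685,244),(707,402),(549,423)],.03,.095,.095),
'block':([(561,80),(728,56),(740,148),(577,175)],.043,.062,.1)}
for k,(uv,z,lx,ly) in S.items():
    P=onplane('top',cr(uv),z); c,t,e=fit(P,lx,ly)
    L=[np.linalg.norm(P[i]-P[(i+1)%4]) for i in range(4)]
    print(k,np.round(c,4),round(t,4),'res',round(e,4),np.round(L,4))
print(onplane('top',cr([(37,185),(241,187),(535,116)]),.012).round(4))
f=np.load('pics/top0.npz')['d']
c=bot.calibration('top');T=np.array(c['world_to_cam'])
for nm,uv in [('bA',(190,160)),('bB',(310,160)),('long',(180,215)),('short',(310,190)),('block',(318,133))]:
    d=f[uv[1],uv[0]]; q=cv2.undistortPoints(np.array([[uv]],float),c['intrinsics'],np.array(c['dist'])).ravel()
    print(nm,(T[:3,:3].T@(np.array([q[0]*d,q[1]*d,d])-T[:3,3])).round(4))
E
```

```text
A [0.5172 0.3434] -0.0276 res 0.0011 [0.1246 0.288  0.1242 0.2895]
B [0.5506 0.0427] -0.0417 res 0.0016 [0.1261 0.2877 0.1217 0.2892]
long [0.4538 0.3496] -0.1331 res 0.0009 [0.096  0.1183 0.0949 0.1201]
short [0.5075 0.0548] 0.1113 res 0.0008 [0.0947 0.0951 0.0938 0.0943]
block [0.6361 0.0312] 0.1302 res 0.0029 [0.1006 0.0565 0.0979 0.0584]
[[0.6099 0.4037 0.012 ]
 [0.6051 0.2787 0.012 ]
 [0.6447 0.0997 0.012 ]]
bA [0.5851 0.3277 0.0108]
bB [0.5786 0.0517 0.0095]
long [0.4561 0.347  0.0313]
short [0.5061 0.0549 0.0295]
block [0.6327 0.0339 0.0451]
```

```bash
python3 - <<'E'
from h import *
rel([.31,.19,.29],.5); rel([.40,.05,.28],.13)
E
```

```text
shift cm [-19.5  -31.75  -4.02] turn [-0.002  0.001  0.616]
shift cm [-33.74 -40.37  -3.  ] turn [-0.002  0.001  0.986]
```

Call:
carry_out --increments "-3.2 -5.3 -1.5 0 0 0.1; -6.5 -10.6 -3 0 0 0.2; -9.7 -15.9 -4 0 0 0.3; -13 -21.2 -4 0 0 0.4; -16.2 -26.5 -4 0 0 0.5; -19.5 -31.8 -4 0 0 0.62; -26 -36 -4 0 0 0.8; -33.7 -40.4 -3 0 0 0.986" --gripper 8.5

```text
time: 1.1
eef_pos: [0.3763, 0.085, 0.2849]
orientation: [3.139, -0.0, 1.695]
contact_force: [0.2, 1.0, 0.8]
width: 0.993
grasp_force: 0.0
```

```bash
python3 - <<'E'
from h import *
rel([.636,.033,.28],.13);rel([.636,.033,.1],.13);rel([.636,.033,.036],.13)
E
```

```text
shift cm [-8.37 25.12  0.56] turn [ 0.003 -0.    -0.006]
shift cm [-8.37 25.07 18.56] turn [ 0.003 -0.    -0.006]
shift cm [-8.38 25.06 24.96] turn [ 0.003 -0.    -0.006]
```

Call:
carry_out --increments "0 0 0 0 0 0; 0 0 0 0 0 0"

```text
time: 1.35
eef_pos: [0.3752, 0.0867, 0.2839]
orientation: [-3.14, -0.001, 1.7]
contact_force: [-0.2, -0.1, 0.0]
width: 0.995
grasp_force: 0.0
```

```bash
python3 - <<'E'
from h import *
rel([.636,.033,.28],.13);rel([.636,.033,.1],.13);rel([.636,.033,.036],.13)
E
```

```text
shift cm [-8.69 25.17  0.34] turn [-0.002 -0.001 -0.001]
shift cm [-8.7  25.2  18.34] turn [-0.002 -0.001 -0.001]
shift cm [-8.71 25.21 24.74] turn [-0.002 -0.001 -0.001]
```

Call:
carry_out --increments "-4 4 0 0 0 0; -6 9 0.3 0 0 0; -7 15 0.3 0 0 0; -8 20 0.3 0 0 0; -8.7 25.2 0.3 0 0 0; -8.7 25.2 6.3 0 0 0; -8.7 25.2 12.3 0 0 0; -8.7 25.2 18.3 0 0 0"

```text
time: 2.35
eef_pos: [0.6364, 0.0366, 0.0996]
orientation: [-3.142, -0.0, 1.706]
contact_force: [-0.4, 0.1, 0.3]
width: 0.992
grasp_force: 0.0
```

```bash
python3 - <<'E'
from h import *
p,d=grab('top','top1'); grab('side','side1')
a=cv2.resize(p[90:250,270:400],None,fx=3,fy=3); b=cv2.resize(np.load('pics/side1.npz')['p'][60:240,200:400],None,fx=2,fy=2)
o=np.zeros((480,800,3),np.uint8);o[:a.shape[0],:a.shape[1]]=a;o[:b.shape[0],400:]=b
cv2.imwrite('pics/m1.png',o[:,:,::-1])
rel([.636,.033,.036],.13)
E
```

```text
shift cm [-0.44  0.77  5.64] turn [-0.019 -0.003  0.005]
```

View pics/m1.png

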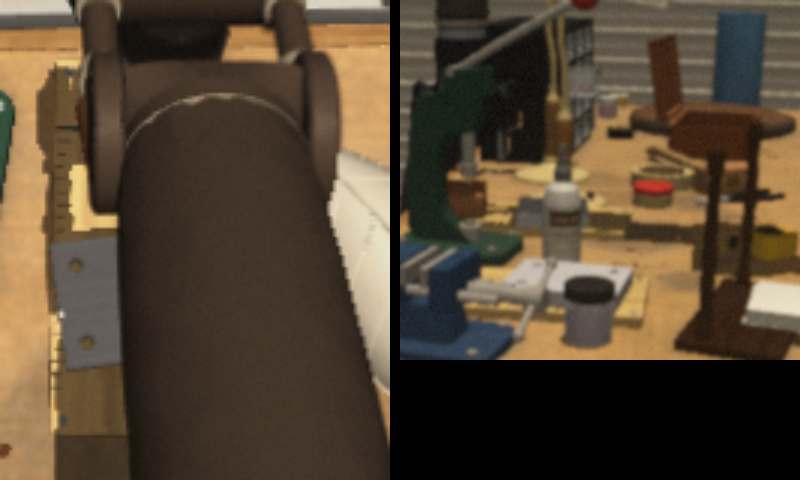

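The arm hides the block, and the tool is above it with no contact force. I'll let it settle and read the state again.

Call:
carry_out --increments "0 0 0 0 0 0; 0 0 0 0 0 0"

```text
time: 2.7
eef_pos: [0.64, 0.0341, 0.1055]
orientation: [3.134, 0.001, 1.702]
contact_force: [0.5, 0.1, 0.0]
width: 0.992
grasp_force: 0.0
```

```bash
python3 - <<'E'
from h import *
s=bot.read_state();print(s['joint_pos'].round(3),s['eef_pos'])
rel([.636,.033,.036],.13)
E
```

```text
[-0.015  0.495  1.692  0.     0.947 -0.146] [0.6399882  0.03405122 0.10554216]
shift cm [-0.04 -0.46  6.95] turn [0.007 0.001 0.002]
```

Call:
carry_out --increments "0 0 0 0 0 0; 0 0 0 0 0 0; 0 0 2.5 0 0 0; 0 0 4.5 0 0 0; 0 0 6 0 0 0; 0 0 6.4 0 0 0; 0 0 6.4 0 0 0; 0 0 6.4 0 0 0"

```text
time: 3.7
eef_pos: [0.6378, 0.0331, 0.0382]
orientation: [3.14, 0.0, 1.701]
contact_force: [-0.1, 0.4, -0.3]
width: 0.993
grasp_force: 0.0
```

Call:
carry_out --increments "0 0 0.2 0 0 0; 0 0 0.2 0 0 0; 0 0 0.2 0 0 0; 0 0 0.2 0 0 0; 0 0 0.2 0 0 0; 0 0 0.2 0 0 0" --gripper 5 --newtons 40

```text
time: 4.45
eef_pos: [0.6377, 0.0331, 0.0361]
orientation: [3.14, 0.0, 1.701]
contact_force: [0.7, 0.1, 4.9]
width: 0.719
grasp_force: 45.0
```

Call:
carry_out --increments "0 0 -2 0 0 0; 0 0 -5 0 0 0; 0 0 -9 0 0 0; 0 0 -12 0 0 0; 0.3 -3 -12 0 0 0; 0.7 -8 -12 0 0 0; 1.1 -13 -12 0 0 0; 1.6 -18 -12 0 0 0"

```text
time: 5.45
eef_pos: [0.4541, 0.0255, 0.1554]
orientation: [-3.141, -0.0, 1.701]
contact_force: [-0.1, 0.6, -0.9]
width: 0.716
grasp_force: 44.3
```

Call:
carry_out --increments "0.5 -5 0 0 0 0; 0.8 -9 0 0 0 0; 0.9 -11.5 0 0 0 0; 0.9 -11.5 0 0 0 0; 0.9 -11.5 0 0 0 0; 0.9 -11.5 4 0 0 0; 0.9 -11.5 8 0 0 0; 0.9 -11.5 8 0 0 0"

```text
time: 6.45
eef_pos: [0.3392, 0.0198, 0.0732]
orientation: [-3.134, -0.002, 1.701]
contact_force: [-0.8, 0.7, -0.6]
width: 0.716
grasp_force: 44.2
```

```bash
python3 - <<'E'
from h import *
s=bot.read_state();print(s['joint_pos'].round(3),s['eef_pos'],s['width'],s['grasp_force'])
p,d=grab('side','side2')
o=cv2.resize(p[60:260,200:470],None,fx=2.9,fy=2.9); cv2.imwrite('pics/m2.png',o[:,:,::-1])
E
```

```text
[-0.07   0.052  2.382  0.     0.715 -0.2  ] [0.33917268 0.01983826 0.07322956] 0.7161047250933392 44.21320617198944
```

View pics/m2.png

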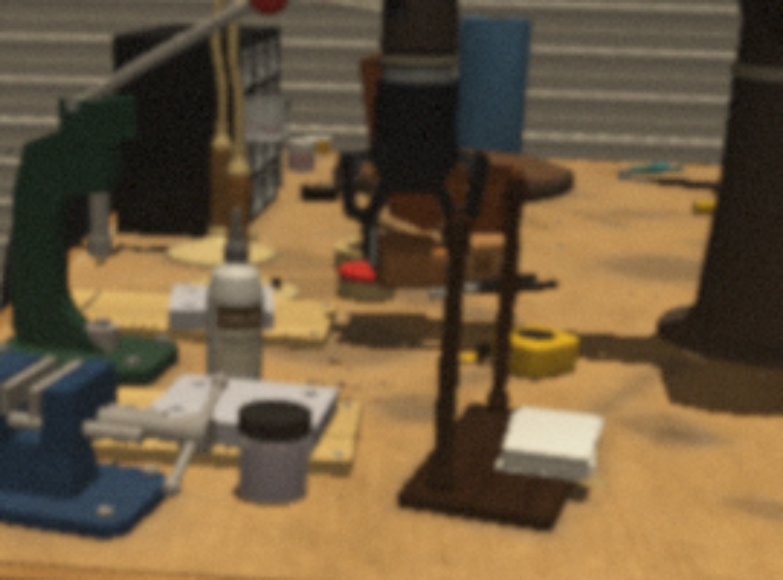

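The side view shows the block held level in the gripper over open bench, at about (435,258) in the crop.

Call:
carry_out --increments "0 0 1.5 0 0 0; 0 0 3 0 0 0; 0 0 4 0 0 0; 0 0 4.5 0 0 0; 0 0 4.8 0 0 0; 0 0 5 0 0 0; 0 0 5.1 0 0 0; 0 0 5.1 0 0 0"

```text
time: 7.5
eef_pos: [0.3413, 0.0196, 0.0244]
orientation: [3.142, 0.0, 1.701]
contact_force: [-1.7, 0.7, -0.6]
width: 0.716
grasp_force: 44.3
```

Release, then rise.

Call:
carry_out --increments "0 0 0.05 0 0 0; 0 0 0.05 0 0 0; 0 0 0.05 0 0 0; 0 0 0.05 0 0 0; 0 0 -2 0 0 0; 0 0 -6 0 0 0; 0 0 -10 0 0 0; 0 0 -14 0 0 0" --gripper 8

```text
time: 8.5
eef_pos: [0.3409, 0.0197, 0.1656]
orientation: [-3.142, 0.0, 1.701]
contact_force: [1.7, 1.2, -0.5]
width: 0.936
grasp_force: 0.0
```

```bash
python3 - <<'E'
from h import *
p,d=grab('top','top2')
o=cv2.resize(p[102:302,272:412],None,fx=3,fy=3,interpolation=cv2.INTER_CUBIC); 
q=cv2.resize(p[105:165,270:350],None,fx=4.5,fy=4.5,interpolation=cv2.INTER_CUBIC)
w=np.zeros((600,800,3),np.uint8); w[:600,:420]=o; w[:270,430:790]=q
cv2.imwrite('pics/m3.png',w[:,:,::-1])
for y in (-1.6124,-.0417): print(y)
rel([.415,.055,.16],-np.pi/2-.0417); rel([.435,.054,.036],-np.pi/2-.0417)
s=bot.read_state();print(s['joint_pos'].round(3),s['eef_pos'])
E
```

```text
-1.6124
-0.0417
shift cm [2.62 7.4  1.1 ] turn [ 0.007  0.008 -1.399]
shift cm [ 2.28  9.26 13.52] turn [ 0.007  0.008 -1.399]
[-0.07  -0.165  2.32   0.     0.976 -0.2  ] [0.34488371 0.01946145 0.17033621]
```

View pics/m3.png

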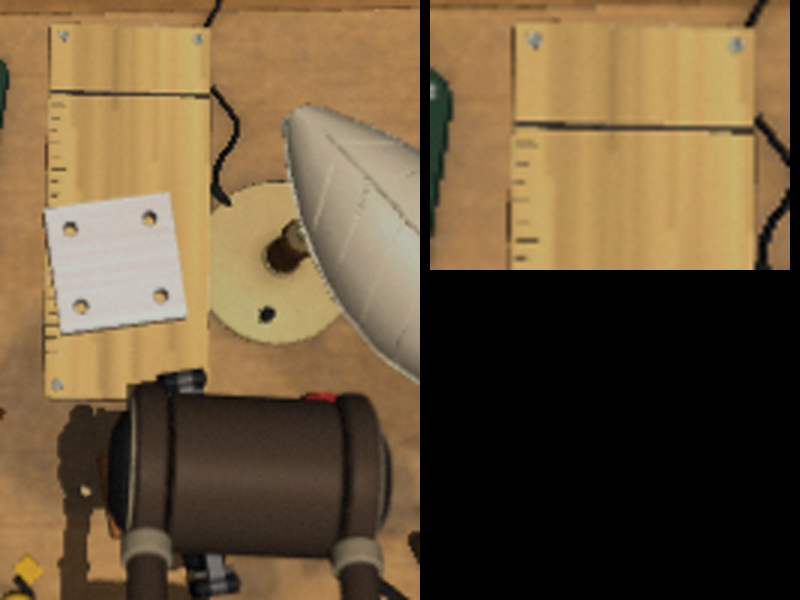

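The whole of line B is now visible, from (86,124) to (322,131) in the inset. The short plate hasn't moved. I'll fit both lines to sub-pixel accuracy.

```bash
cat > lines.py <<'E'
from h import *
def line(f,c0,c1,r0,r1,z=.012):
    g=np.load('pics/'+f+'.npz')['p'].astype(float).mean(2); uv=[]
    for c in range(c0,c1):
        col=g[r0:r1,c]; w=np.clip(np.median(col)-15-col,0,None)
        if w.sum()>0: uv.append((c,r0+(w*np.arange(r1-r0)).sum()/w.sum()))
    P=onplane('top',uv,z); k=np.polyfit(P[:,1],P[:,0],1)
    k=np.polyfit(P[:,1],P[:,0],1); r=P[:,0]-np.polyval(k,P[:,1]); m=abs(r)<.002
    k=np.polyfit(P[m,1],P[m,0],1)
    return k,len(P),m.sum(),np.std(r[m])
if __name__=='__main__':
    for n,f,a,cy in (('A','top0',(160,207,144,157),.341),('B','top2',(292,335,127,138),.039)):
        k,n1,m,sd=line(f,*a); print(n,'x at',cy,'=',round(np.polyval(k,cy),4),'yaw',round(-np.arctan(k[0]),4),n1,m,round(sd,5))
E
python3 lines.py; python3 -c "
from h import *
rel([.415,.055,.16],-np.pi/2-.04); rel([.43,.054,.036],-np.pi/2-.04)"
```

```text
A x at 0.341 = 0.6082 yaw -0.0297 47 47 0.00046
B x at 0.039 = 0.6417 yaw -0.0371 43 43 0.00024
shift cm [2.62 7.4  1.1 ] turn [ 0.007  0.008 -1.401]
shift cm [ 2.34  8.76 13.51] turn [ 0.007  0.008 -1.401]
```

Call:
carry_out --increments "0.3 1 0 0 0 -0.18; 0.6 2 0 0 0 -0.36; 0.9 3 0 0 0 -0.54; 1.2 4 0 0 0 -0.72; 1.5 5 0 0 0 -0.9; 2 6 0 0 0 -1.08; 2.3 7 0 0 0 -1.25; 2.3 8.8 0 0 0 -1.4" --gripper 6

```text
time: 9.55
eef_pos: [0.425, 0.0541, 0.1638]
orientation: [-3.142, -0.001, 3.106]
contact_force: [-0.2, -1.0, -0.3]
width: 0.707
grasp_force: 0.0
```

Call:
carry_out --increments "0 0 0 0 0 0; 0 0 0 0 0 0; 0 0 0 0 0 0; 0 0 0 0 0 0"

```text
time: 10.05
eef_pos: [0.425, 0.0538, 0.1643]
orientation: [-3.142, -0.0, 3.1]
contact_force: [0.2, -0.0, 0.3]
width: 0.7
grasp_force: 0.0
```

```bash
python3 -c "
from h import *
s=bot.read_state();print(s['joint_pos'].round(3),s['eef_pos'],s['orientation'],s['width'])
rel([.43,.053,.036],-np.pi/2-.039)"
```

```text
[ 0.024  0.036  2.15  -0.     0.957 -1.505] [0.42501417 0.0537958  0.16433114] [-3.14156441e+00 -2.57853417e-04  3.10008067e+00] 0.7002608752303768
shift cm [-0.5  -0.06 12.83] turn [-0.    -0.    -0.003]
```

Call:
carry_out --increments "-0.5 0 3 0 0 0; -0.5 -0.1 6 0 0 0; -0.5 -0.1 9 0 0 0; -0.5 -0.1 11.5 0 0 0; -0.5 -0.1 12.5 0 0 0; -0.5 -0.1 12.8 0 0 0; -0.5 -0.1 12.8 0 0 0; -0.5 -0.1 12.8 0 0 0"

```text
time: 11.05
eef_pos: [0.4314, 0.0527, 0.0373]
orientation: [3.141, 0.002, 3.101]
contact_force: [-0.0, 0.0, -0.9]
width: 0.705
grasp_force: 0.0
```

Call:
carry_out --increments "-0.6 0 0 0 0 0; -1.2 0 0 0 0 0; -1.8 0 0 0 0 0; -2.4 0 0 0 0 0; -3 0 0 0 0 0; -3.6 0 0 0 0 0; -4.2 0 0 0 0 0; -4.8 0 0 0 0 0"

```text
time: 12.05
eef_pos: [0.4786, 0.0505, 0.0362]
orientation: [-3.141, -0.001, 3.101]
contact_force: [-2.9, 0.8, -0.6]
width: 0.703
grasp_force: 1.1
```

Call:
carry_out --increments "-0.7 0 0 0 0 0; -1.4 0 0 0 0 0; -2.1 0 0 0 0 0; -2.8 0 0 0 0 0; -3.4 0 0 0 0 0; -4 0 0 0 0 0; -4.4 0 0 0 0 0; -4.7 0 0 0 0 0"

```text
time: 13.05
eef_pos: [0.5254, 0.0488, 0.0364]
orientation: [-3.142, -0.001, 3.101]
contact_force: [-3.3, -0.2, 1.6]
width: 0.7
grasp_force: 1.8
```

Call:
carry_out --increments "0 0 0 0 0 0; 0 0 0 0 0 0; 0 0 0 0 0 0"

```text
time: 13.42
eef_pos: [0.5259, 0.0488, 0.0366]
orientation: [3.142, 0.001, 3.101]
contact_force: [-0.8, 0.5, 0.1]
width: 0.702
grasp_force: 0.3
```

Call:
carry_out --increments "1 0 0 0 0 0; 3 0 0 0 0 0; 6 0 -3 0 0 0; 10 0 -6 0 0 0; 15 0 -10 0 0 0; 19 0 -12 0 0 0; 19 0 -12 0 0 0"

```text
time: 14.3
eef_pos: [0.334, 0.0567, 0.1575]
orientation: [3.141, 0.004, 3.101]
contact_force: [0.0, 0.3, -0.1]
width: 0.698
grasp_force: 0.0
```

```bash
python3 - <<'E'
from h import *
p,d=grab('top','top3')
o=cv2.resize(p[102:220,275:355],None,fx=5,fy=5,interpolation=cv2.INTER_CUBIC); cv2.imwrite('pics/m4.png',o[:,:,::-1])
E
```

```text
(no output)
```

View pics/m4.png

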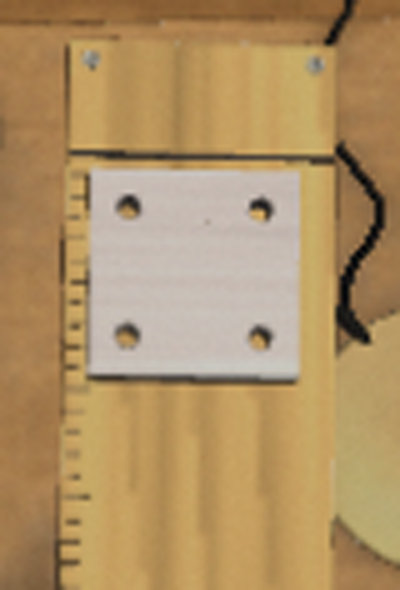

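The plate now sits square, about 15 crop pixels short of the line. I'll measure its front edge by image gradient.

```bash
cat > front.py <<'E'
from lines import *
def front(f,c0,c1,r0,r1):
    g=cv2.GaussianBlur(np.load('pics/'+f+'.npz')['p'].astype(float)[:,:,2],(1,3),0); uv=[]   # blue: plate bright, wood dark
    for c in range(c0,c1):
        d=np.clip(np.diff(g[r0:r1,c]),0,None); i=d.argmax(); s=slice(max(i-2,0),i+3)
        uv.append((c,r0+.5+(d[s]*np.arange(len(d))[s]).sum()/d[s].sum()))
    P=onplane('top',uv,.03); k=np.polyfit(P[:,1],P[:,0],1); r=P[:,0]-np.polyval(k,P[:,1]); m=abs(r)<.002
    return np.polyfit(P[m,1],P[m,0],1),m.sum(),r[m].std(),P[[0,-1],1]
def gap(f,ln,fr,lf=None):
    kl=line(lf or f,*ln)[0]; kf,m,sd,ys=front(f,*fr)
    print('front yaw',round(-np.arctan(kf[0]),4),'line yaw',round(-np.arctan(kl[0]),4),m,'sd',round(sd,5))
    for y in ys: print('y',round(y,4),'front x',round(np.polyval(kf,y),4),'gap mm',round((np.polyval(kl,y)-np.polyval(kf,y))*1000,2))
E
python3 - <<'E'
from front import *
gap('top3',(292,335,128,137),(296,332,134,142),'top2')
gap('top3',(292,335,128,137),(296,332,134,142))
from fit import *
P=onplane('top',cr([(91,169),(299,170),(299,378),(89,374)],5,(275,102)),.03);print(fit(P,.095,.095),P.round(4))
rel([.41,.053,.16],-np.pi/2-.039);rel([.51,.0494,.036],-np.pi/2-.039)
E
```

```text
front yaw -0.0321 line yaw -0.0394 36 sd 0.00013
y 0.083 front x 0.6325 gap mm 10.97
y 0.0034 front x 0.63 gap mm 10.39
front yaw -0.0321 line yaw -0.0394 36 sd 0.00013
y 0.083 front x 0.6325 gap mm 10.98
y 0.0034 front x 0.63 gap mm 10.4
(array([0.58340708, 0.04466502]), np.float64(-0.03459256088613517), np.float64(0.0005464256668698333)) [[ 0.6322  0.0902  0.03  ]
 [ 0.6298 -0.0043  0.03  ]
 [ 0.5339 -0.0008  0.03  ]
 [ 0.5378  0.0936  0.03  ]]
shift cm [-7.45 -0.07 -0.24] turn [ 0.     0.005 -0.001]
shift cm [-17.4   -0.03  12.21] turn [ 0.     0.005 -0.001]
```

Call:
carry_out --increments "-5 0 0 0 0 0; -10 0 0 0 0 0; -15 0 2 0 0 0; -17 0 5 0 0 0; -17 0 8 0 0 0; -17 0 11 0 0 0; -17 0 12 0 0 0; -17 0 12 0 0 0"

```text
time: 15.35
eef_pos: [0.5052, 0.0495, 0.0352]
orientation: [-3.141, -0.002, 3.101]
contact_force: [0.1, 0.4, -0.3]
width: 0.703
grasp_force: 0.0
```

Call:
carry_out --increments "0 0 0 0 0 0; -0.5 0 0 0 0 0; -1 0 0 0 0 0; -1.5 0 0 0 0 0; -1.9 0 0 0 0 0; -2.2 0 0 0 0 0; -2.5 0 0 0 0 0; -2.7 0 0 0 0 0"

```text
time: 16.35
eef_pos: [0.5296, 0.0486, 0.0357]
orientation: [-3.141, -0.007, 3.101]
contact_force: [-5.7, -0.3, 4.9]
width: 0.702
grasp_force: 2.8
```

Call:
carry_out --increments "-0.15 0 0 0 0 0; -0.25 0 0 0 0 0; -0.32 0 0 0 0 0; -0.37 0 0 0 0 0; -0.37 0 0 0 0 0; -0.37 0 0 0 0 0; -0.37 0 0 0 0 0"

```text
time: 17.23
eef_pos: [0.5332, 0.0484, 0.0357]
orientation: [-3.141, -0.007, 3.101]
contact_force: [-5.8, 0.3, 3.2]
width: 0.699
grasp_force: 2.6
```

Call:
carry_out --increments "-0.1 0 0 0 0 0; -0.2 0 0 0 0 0; -0.3 0 0 0 0 0; -0.34 0 0 0 0 0; -0.34 0 0 0 0 0; -0.34 0 0 0 0 0"

```text
time: 17.98
eef_pos: [0.5395, 0.0482, 0.036]
orientation: [-3.142, 0.0, 3.101]
contact_force: [-1.3, -0.6, -1.4]
width: 0.702
grasp_force: 0.9
```

Call:
carry_out --increments "1 0 0 0 0 0; 3 0 0 0 0 0; 6 0 -3 0 0 0; 10 0 -6 0 0 0; 15 0 -10 0 0 0; 19 0 -12 0 0 0; 20 0 -12 0 0 0; 20 0 -12 0 0 0"

```text
time: 18.98
eef_pos: [0.34, 0.0564, 0.1566]
orientation: [3.141, 0.003, 3.101]
contact_force: [0.8, -0.2, 0.9]
width: 0.704
grasp_force: 0.0
```

```bash
python3 - <<'E'
from front import *
p,d=grab('top','top4')
o=cv2.resize(p[110:190,275:355],None,fx=7,fy=7,interpolation=cv2.INTER_CUBIC); cv2.imwrite('pics/m5.png',o[:,:,::-1])
gap('top4',(292,335,128,137),(296,332,128,140),'top2')
print(bot.read_state()['eef_pos'])
E
```

```text
front yaw -0.0364 line yaw -0.0394 34 sd 0.00015
y 0.0826 front x 0.6462 gap mm -2.74
y 0.003 front x 0.6433 gap mm -2.98
[0.3405837  0.05634981 0.15651286]
```

View pics/m5.png

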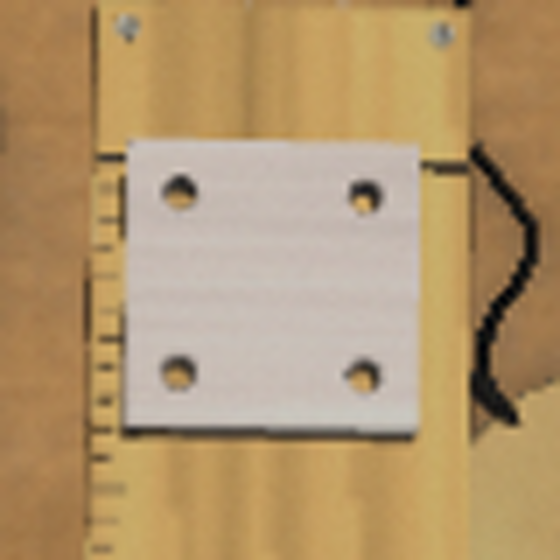

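The plate front is now about 2.9 mm past the line, because a joint stuck and then slipped. I'll go over the plate and nudge it back from the front.

Call:
carry_out --increments "-4 0 0 0 0 0; -9 0 0 0 0 0; -14 0 0 0 0 0; -19 0 0 0 0 0; -24 0 0 0 0 0; -29 0 0 0 0 0; -32 0 0 0 0 0; -33.5 0 0 0 0 0"

```text
time: 20.02
eef_pos: [0.6772, 0.0422, 0.1538]
orientation: [-3.142, -0.0, 3.1]
contact_force: [0.2, -0.6, -1.3]
width: 0.7
grasp_force: 0.0
```

Call:
carry_out --increments "0 0 0 0 0 0; 0 0 3 0 0 0; 0 0 6 0 0 0; 0 0 9 0 0 0; 0 0 11 0 0 0; 0 0 12 0 0 0; 0 0 12 0 0 0; 0 0 12 0 0 0"

```text
time: 21.02
eef_pos: [0.6755, 0.0427, 0.0377]
orientation: [3.141, 0.002, 3.101]
contact_force: [0.7, -0.7, -0.1]
width: 0.703
grasp_force: 0.0
```

```bash
python3 - <<'E'
from h import *
s=bot.read_state();print(s['eef_pos'],s['orientation'])
rel([.675,.0435,.036],-np.pi/2-.039)
u=np.array([np.cos(.039),-np.sin(.039)]); print('u rel line',(s['eef_pos'][:2]-[.6417,.039])@u)
E
```

```text
[0.67550392 0.04271098 0.03768201] [3.14149984e+00 2.41723196e-03 3.10081661e+00]
shift cm [0.05 0.08 0.17] turn [ 0.     0.002 -0.002]
u rel line 0.03363352219336147
```

Call:
carry_out --increments "0.4 0 0 0 0 0; 0.8 0 0 0 0 0; 1.2 0 0 0 0 0; 1.5 0 0 0 0 0; 1.7 0 0 0 0 0; 1.8 0 0 0 0 0; 1.9 0 0 0 0 0; 2 0 0 0 0 0"

```text
time: 22.02
eef_pos: [0.655, 0.0435, 0.0365]
orientation: [3.142, 0.001, 3.101]
contact_force: [2.7, 0.1, -0.2]
width: 0.702
grasp_force: 0.9
```

Call:
carry_out --increments "0.05 0 0 0 0 0; 0.1 0 0 0 0 0; 0.15 0 0 0 0 0; 0.2 0 0 0 0 0; 0.2 0 0 0 0 0; 0.2 0 0 0 0 0"

```text
time: 22.78
eef_pos: [0.6524, 0.0436, 0.0365]
orientation: [3.142, 0.0, 3.101]
contact_force: [0.2, 0.5, 0.2]
width: 0.704
grasp_force: 0.9
```

Call:
carry_out --increments "-0.6 0 0 0 0 0; -1.5 0 0 0 0 0; -1.8 0 -4 0 0 0; -1.8 0 -10 0 0 0; 3 0 -13 0 0 0; 9 0 -14 0 0 0; 15 0 -16 0 0 0; 21 0 -19 0 0 0"

```text
time: 23.78
eef_pos: [0.4449, 0.052, 0.224]
orientation: [-3.141, -0.003, 3.101]
contact_force: [0.2, 0.5, -0.0]
width: 0.702
grasp_force: 0.0
```

Call:
carry_out --increments "4 0 -2 0 0 0; 9 0.5 -4 0 0 0; 11 3 -4 0 0 0; 11.5 3 -4 0 0 0; 11.5 3 -4 0 0 0"

```text
time: 24.4
eef_pos: [0.3339, 0.0864, 0.2642]
orientation: [-3.141, 0.0, 3.102]
contact_force: [-0.8, -0.1, 0.6]
width: 0.701
grasp_force: 0.0
```

```bash
python3 - <<'E'
from front import *
grab('top','top5')
gap('top5',(292,335,128,137),(296,332,128,142),'top2')
print(bot.read_state()['eef_pos'])
y=-np.pi/2-.029
rel([.31,.2,.27],y);rel([.33,.32,.27],y);rel([.355,.354,.25],y);rel([.355,.354,.036],y)
E
```

```text
Traceback (most recent call last):
  File "front.py", line 10, in gap
    kl=line(lf or f,*ln)[0]; kf,m,sd,ys=front(f,*fr)
                                        ~~~~~^^^^^^^
  File "front.py", line 8, in front
    return np.polyfit(P[m,1],P[m,0],1),m.sum(),r[m].std(),P[[0,-1],1]
           ~~~~~~~~~~^^^^^^^^^^^^^^^^^
TypeError: expected non-empty vector for x
```

Probably the arm still hides the plate. I'll check it once the arm is further away.

```bash
python3 - <<'E'
from h import *
y=-np.pi/2-.029
rel([.31,.2,.27],y);rel([.33,.32,.27],y);rel([.355,.354,.25],y)
p=np.load('pics/top5.npz')['p']; print(p[128:142,300,2],p[128:142,320,2])
E
```

```text
shift cm [ 2.88 11.27 -0.6 ] turn [-0.001  0.    -0.012]
shift cm [ 1.37 23.34 -0.6 ] turn [-0.001  0.    -0.012]
shift cm [-0.99 26.84  1.39] turn [-0.001  0.    -0.012]
[ 88  85  84 134 181 182 179 178 170  82  40  72  86 112] [ 98  98  98  98 180 180 179 177 176 178 180 179 178 180]
```

```bash
python3 - <<'E'
from front import *
gap('top5',(292,335,128,137),(296,332,127,136),'top2')
E
```

```text
front yaw -0.0375 line yaw -0.0394 36 sd 0.00015
y 0.0827 front x 0.6423 gap mm 1.19
y 0.0031 front x 0.6393 gap mm 1.04
```

Call:
carry_out --increments "2 4 -0.6 0 0 -0.01; 2.9 9 -0.6 0 0 -0.01; 2.9 14 -0.6 0 0 -0.01; 1.4 19 -0.6 0 0 -0.01; 0.9 23 0 0 0 -0.01; -0.5 26 0.8 0 0 -0.01; -1 26.8 1.4 0 0 -0.01; -1 26.8 1.4 0 0 -0.01"

```text
time: 25.45
eef_pos: [0.3548, 0.3532, 0.2486]
orientation: [-3.139, -0.002, 3.11]
contact_force: [-0.1, 0.1, -0.8]
width: 0.702
grasp_force: 0.0
```

Call:
carry_out --increments "0 0 0 0 0 0; 0 0 3 0 0 0; 0 0 6 0 0 0; 0 0 9 0 0 0; 0 0 12 0 0 0; 0 0 12 0 0 0; 0 0 12 0 0 0; 0 0 12 0 0 0"

```text
time: 26.45
eef_pos: [0.3557, 0.3548, 0.1319]
orientation: [3.139, 0.003, 3.111]
contact_force: [-0.2, -0.4, 0.7]
width: 0.701
grasp_force: 0.0
```

```bash
python3 - <<'E'
from h import *
s=bot.read_state();print(s['joint_pos'].round(3),s['eef_pos'])
rel([.355,.354,.036],-np.pi/2-.029)
p,d=grab('side','side3')
o=cv2.resize(p[0:260,240:470],None,fx=2.3,fy=2.3,interpolation=cv2.INTER_CUBIC); cv2.imwrite('pics/m6.png',o[:,:,::-1])
E
```

```text
[ 0.697  0.226  2.011 -0.     0.902 -0.842] [0.35567129 0.35475477 0.13186703]
shift cm [ 0.09 -0.1   9.59] turn [ 0.002  0.003 -0.002]
```

View pics/m6.png

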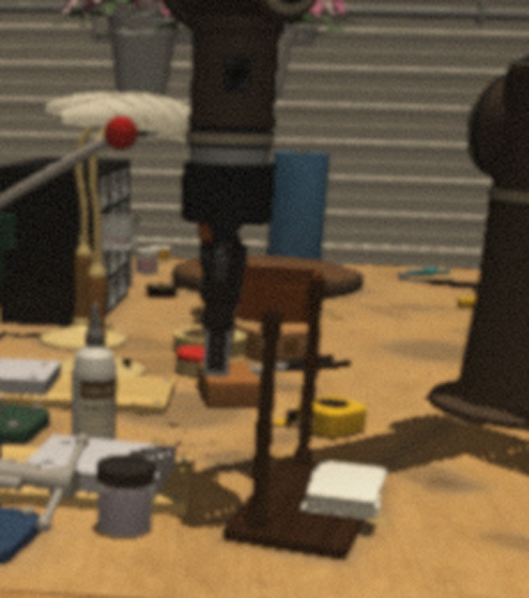

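The side view shows the tool (217,370) well clear of the posts (270,400) and (312,360). I'll check by depth whether the brown slab at (280,285) belongs to the stand.

```bash
python3 - <<'E'
from h import *
d=np.load('pics/side3.npz')['d'];c=bot.calibration('side');T=np.array(c['world_to_cam'])
for X,Y in [(260,285),(300,295),(270,400),(312,340),(320,272),(228,195),(200,195),(262,195)]:
    u,v=int(240+X/2.3),int(Y/2.3);q=cv2.undistortPoints(np.array([[[u,v]]],float),c['intrinsics'],np.array(c['dist'])).ravel();z=d[v,u]
    print(X,Y,(T[:3,:3].T@(np.array([q[0]*z,q[1]*z,z])-T[:3,3])).round(3))
E
```

```text
260 285 [ 0.284 -0.648  0.033]
300 295 [ 0.23  -0.426  0.052]
270 400 [0.315 0.461 0.122]
312 340 [0.273 0.296 0.134]
320 272 [ 0.182 -0.625  0.06 ]
228 195 [0.355 0.393 0.266]
200 195 [0.378 0.385 0.265]
262 195 [0.33  0.383 0.266]
```

The slab is far in the background, so the descent is clear. Go down and push.

Call:
carry_out --increments "0 0 3 0 0 0; 0 0 6 0 0 0; 0 0 8.5 0 0 0; 0 0 9.4 0 0 0; 0 0 9.4 0 0 0; 0 0 9.4 0 0 0; -0.5 0 9.4 0 0 0; -1 0 9.4 0 0 0"

```text
time: 27.5
eef_pos: [0.3654, 0.3542, 0.0368]
orientation: [3.14, 0.001, 3.111]
contact_force: [1.3, -0.2, 0.1]
width: 0.704
grasp_force: 0.0
```

Call:
carry_out --increments "-0.6 0 0 0 0 0; -1.2 0 0 0 0 0; -1.8 0 0 0 0 0; -2.4 0 0 0 0 0; -3 0 0 0 0 0; -3.6 0 0 0 0 0; -4.2 0 0 0 0 0; -4.8 0 0 0 0 0"

```text
time: 28.5
eef_pos: [0.4131, 0.3523, 0.036]
orientation: [3.141, 0.0, 3.111]
contact_force: [-1.1, 0.6, -0.5]
width: 0.701
grasp_force: 0.5
```

Call:
carry_out --increments "-0.7 0 0 0 0 0; -1.4 0 0 0 0 0; -2.1 0 0 0 0 0; -2.8 0 0 0 0 0; -3.5 0 0 0 0 0; -4.2 0 0 0 0 0; -4.8 0 0 0 0 0; -5.2 0 0 0 0 0"

```text
time: 29.5
eef_pos: [0.4649, 0.3506, 0.0361]
orientation: [3.142, -0.0, 3.111]
contact_force: [-1.7, 1.0, 0.6]
width: 0.705
grasp_force: 1.0
```

Call:
carry_out --increments "-0.2 0 0 0 0 0; -0.4 0 0 0 0 0; -0.4 0 0 0 0 0; -0.4 0 0 0 0 0"

```text
time: 30.0
eef_pos: [0.4687, 0.3505, 0.0361]
orientation: [3.141, 0.001, 3.111]
contact_force: [-0.5, -0.2, 0.3]
width: 0.703
grasp_force: 0.4
```

Call:
carry_out --increments "1 0 0 0 0 0; 3 0 0 0 0 0; 7 0 0 0 0 0; 10 0 0 0 0 0; 10 0 0 0 0 0; 10 0 0 0 0 0"

```text
time: 30.75
eef_pos: [0.3688, 0.3541, 0.0364]
orientation: [3.141, 0.001, 3.112]
contact_force: [-0.0, -0.7, 0.3]
width: 0.706
grasp_force: 0.0
```

```bash
python3 - <<'E'
from front import *
p,d=grab('top','top6')
o=cv2.resize(p[120:220,150:260],None,fx=6,fy=6,interpolation=cv2.INTER_CUBIC); cv2.imwrite('pics/m7.png',o[:,:,::-1])
gap('top6',(160,207,144,157),(165,198,149,160),'top0')
E
```

```text
front yaw -0.027 line yaw -0.0297 33 sd 0.00014
y 0.3818 front x 0.6005 gap mm 8.89
y 0.3084 front x 0.5985 gap mm 8.69
```

View pics/m7.png

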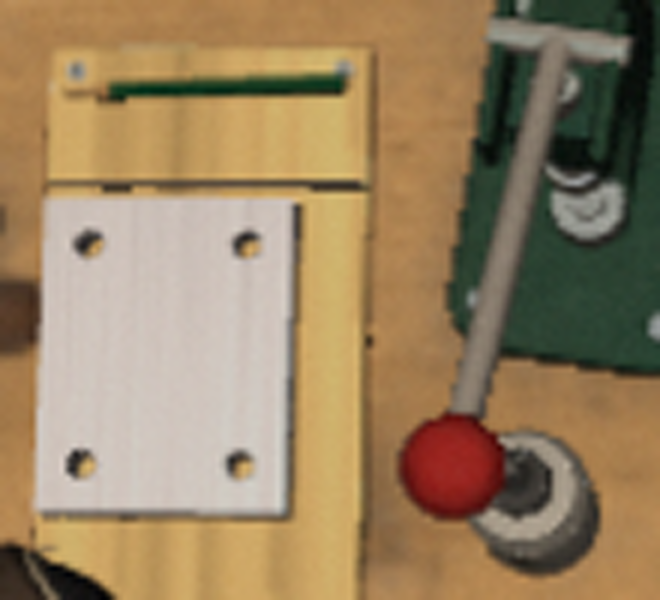

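The long plate is square and 8.8 mm short of the line. Now the final push, slowly.

Call:
carry_out --increments "-4 0 0 0 0 0; -7.5 0 0 0 0 0; -9 0 0 0 0 0; -9.7 0 0 0 0 0; -10 0 0 0 0 0; -10.2 0 0 0 0 0; -10.35 0 0 0 0 0; -10.5 0 0 0 0 0"

```text
time: 31.8
eef_pos: [0.4726, 0.3502, 0.0357]
orientation: [-3.141, -0.001, 3.111]
contact_force: [-0.8, 0.0, -1.6]
width: 0.706
grasp_force: 0.5
```

Call:
carry_out --increments "-0.1 0 0 0 0 0; -0.2 0 0 0 0 0; -0.3 0 0 0 0 0; -0.35 0 0 0 0 0; -0.35 0 0 0 0 0; -0.35 0 0 0 0 0; -0.35 0 0 0 0 0"

```text
time: 32.67
eef_pos: [0.4771, 0.3502, 0.0361]
orientation: [3.141, 0.0, 3.111]
contact_force: [-0.1, -0.8, -0.7]
width: 0.703
grasp_force: 0.3
```

Back off, then verify everything.

Call:
carry_out --increments "1 0 0 0 0 0; 3 0 0 0 0 0; 7 0 0 0 0 0; 11 0 0 0 0 0; 11 0 -4 0 0 0; 11 0 -10 0 0 0; 11 0 -10 0 0 0; 11 0 -10 0 0 0"

```text
time: 33.67
eef_pos: [0.3667, 0.3536, 0.1362]
orientation: [3.141, 0.001, 3.111]
contact_force: [0.2, -0.5, -0.6]
width: 0.699
grasp_force: 0.0
```

```bash
python3 - <<'E'
from front import *
p,d=grab('top','top7')
cv2.imwrite('pics/m8.png',p[:,:,::-1])
gap('top7',(160,207,144,157),(165,198,145,156),'top0')
gap('top7',(292,335,128,137),(296,332,127,136),'top2')
c=bot.calibration('top');T=np.array(c['world_to_cam'])
for P in ([.341,.02,.031],[.33,-.01,.031],[.35,.05,.031]):
    u,v=proj('top',[P])[0].round().astype(int);q=cv2.undistortPoints(np.array([[[u,v]]],float),c['intrinsics'],np.array(c['dist'])).ravel();z=d[v,u]
    print('block',(T[:3,:3].T@(np.array([q[0]*z,q[1]*z,z])-T[:3,3])).round(4))
E
```

```text
front yaw -0.0346 line yaw -0.0297 33 sd 0.00016
y 0.3819 front x 0.609 gap mm 0.42
y 0.3084 front x 0.6064 gap mm 0.78
front yaw -0.0381 line yaw -0.0394 36 sd 0.00016
y 0.0827 front x 0.6423 gap mm 1.18
y 0.0031 front x 0.6393 gap mm 1.07
block [0.3399 0.0199 0.0322]
block [ 0.3303 -0.0111  0.0292]
block [0.3494 0.0507 0.0342]
```

View pics/m8.png

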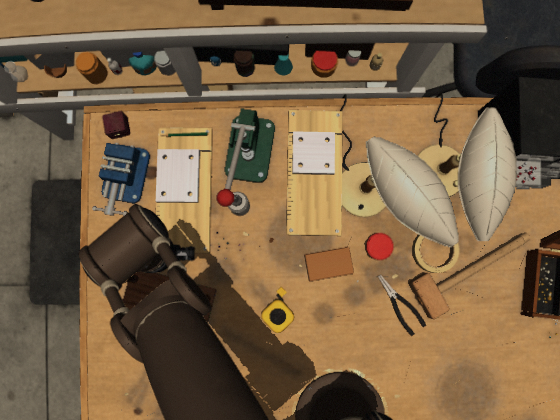

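Both plates sit on their lines, the long one at (178,175) and the short one at (314,152), with 0.4 to 1.2 mm left. The block lies flat at (330,264), and the tin, tape, pencil and bottle are where they were.

```bash
python3 -c "
from cell import bot
print(bot.finish_job())"
```

```text
the job is handed in; nothing more can be done
None
```

The job is handed in: by the last camera check both plates are square on their lines (long plate 0.4–0.8 mm short, short plate about 1.1 mm short), the sanding block lies flat on the open bench, and no bystander was touched, though `finish_job()` returned no verdict.

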